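# Spread the bread rolls and slide the tray under the grill

## Robot

A 6-joint arm with a two-finger parallel gripper is mounted at the origin on the work surface. World frame = base frame: x ahead of the robot, y to its left, z up, the work surface at z = 0. Lengths are in mm, angles in rad, forces in N, time in s.
With the tool pointing down it reaches from about 375 to 825 mm from the base axis. Payload 5.5 kg.
Tool frame: the origin (TCP) lies on the centre line of the jaws, within the pads' length; the fingertips stand ahead of it and the grasp point (between the pads) is the TCP (ctrl.nose_length is the z of the fingertips in the tool frame, in mm); z points along the fingers, y is the line along which they close (so a half turn about z gives the same grasp; the last joint's range is limited). The gripper opens to 85 mm and grips with 20 to 120 N. Pads are 22 mm wide; open, the fingers measure 114 mm over their backs; the gripper's body (76 mm by 85 mm) begins 54 mm behind the grasp point. The pads swing forward as they close: fully open they stand 13 mm farther back than shut.
Start: joints at [1.231, 0.314, -0.047, 1.21, 0, 1.571], TCP at [199.976, 565.69, 250.299] pointing down, gripper open.
Joint ranges: [-2.67, 2.67], [-0.69, 1.73], [-1.03, 1.25], [-2.08, 2.16], [-1.42, 1.45], [-3.14, 3.14]. Speed limits (rad/s): [2.39, 2.39, 3.01, 3.14, 3.14, 3.14].

## Interface

Orientations are given as a rotation vector (axis times angle).
In Python, from plant import state, eyes, ctrl, spotter gives the robot as it stands. The module is installed in compiled form; this text tells all that it offers.
- The arm moves only by the tool arm_command, never from a script. Its argument "series" is a list that holds one entry, the list of rows, each a list of 7 numbers: the shift along the tool's x, y, z in m, then the turn, a rotation vector about the tool's x, y, z in rad, then the opening, from 0 (shut) to 1 (fully open). In form: [[[x, y, z, wx, wy, wz, fingers], ...]]. A call has 1 to 20 rows; each row is the pose to reach, as a shift and turn from the pose commanded when the call began, along the tool's axes at that moment; what a row does not reach only later rows make up. A row lasts 1/10 s, in which the tool goes at most 50 mm and 8.59 degrees, less where a joint would pass 70% of its speed; a pose out of reach is approached as far as the arm can. A call with a gripper value outside its range is refused whole. The fingers move at their own pace and stop on an object; the grip force is fixed at half the most. Time passes only in rows, so rows that repeat a pose let the fingers close. It gives the time, the measured TCP pose, the force, the opening and the grip force at its end, in the units of the state.
- state(): the state, without advancing time (a new reading comes with each control period).
- eyes.camera(name): name is "scene" or "top" or "wrist"; returns a dict with "pixels" (400x640x3 uint8, red, green, blue), "z_map" (400x640 float32, mm along the optical axis (not along the pixel's ray), 0 where there is no reading), "fov_y" (degrees; the focal length in pixels is half the picture's height over the tangent of half this angle, whatever the lens; pixels are square), "cx", "cy" (the principal point, pixels), "dist_coeffs" ([k1, k2, p1, p2, k3] as OpenCV has them; the pictures are not rectified), "xyz" and "orientation" of the camera in the world. Camera axes: x right, y up, looking along -z (the intrinsics and any distortion apply to the point x, -y, -z); pixel columns grow to the right and rows downward; lengths in mm; the calibration is good to about 2 mm. A picture is of the moment at which its call begins.
- ctrl.hand_in(): hands the job in; it is judged then, once.
Trained networks look in the newest picture that a camera, given by its name, has taken for a name from the list of things; names that differ only in an ending like _2 or _b are one class to them, and where a whole thing is asked for, a point or a joint stands for the part that bears it (a point fixed in the world has none). Each returns a list of dicts, best first, with "score" (0 to 1); they miss things now and then, are a little off and sometimes report something else, mostly with a low value. They report only what shows in the picture. A call takes as long as a camera call.
- spotter.trace(camera, target): "mask" (400x640 bool, what is visible of it) and "bbox" ([left, top, right, bottom] in pixels, round what is visible of it).
- spotter.landmark_of(camera, target): "uv" ([column, row] in pixels: a listed point, or the origin of a listed thing).
The state is a dict: "time": time; "qpos": joint angles; "joint_velocities": joint speeds; "joint_torque": joint torques, N m; "position": TCP position; "tool_rot": TCP orientation; "force": force on the tool from outside, world axes, zero at the start; "moment": the same for the moment, N m; "gripper_width": finger opening in mm; "gripper_force": force on a finger pad.
Only numpy, scipy, OpenCV 4.12 (cv2) and the standard library are available. Lean on these libraries where they do the work, as an engineer would, in place of code of your own. Each camera call takes 0.05 s, during which the arm holds its last target. There are 200 camera calls.

## Task

The bread rolls are heaped together on the grill tray. Spread them into one even layer, right way up, one roll in each quarter of the tray with at least a finger's width between any two, and then slide the loaded tray in under the grill hood, straight and all the way to the back stop without banging it. Leave the other things on the worktop where they stand.

Things in the scene. Friction and masses are not known exactly. Their poses are not given: they have to be found in the camera images.
- grill: Open steel worktop grill, fixed: hood on four legs, no floor (sizes in mm). Origin: on the worktop, mid-mouth, straight below the hood's front edge; x points level in through the mouth, z up. Hood: x 0 to 310, y -135 to 135, underside 190 and top 264 up. Legs 22 x 18 at x=50 and 290, y=+-118. Side guide rails 30 high from x=45, inner faces y=+-109. Guard rods cross 82 to 88 up, x=100 to 280.
- grill_stop (a point): Point on the worktop at the middle of the front face of the grill's back stop, a bar 30 mm high across the back at x=298 from the grill's origin; axes as the grill's. With the tray against it, the end of the tray's handle is 13 mm inside the hood's front edge, so the hand must lean back to hold it there.
- tray: Loose dark steel grill tray, 210 mm (x) by 190 (y), about 400 g. Origin: centre of its underside; +x is the leading edge (x=105) that goes in first, z up. Floor and walls 4 thick, walls 18 high outside.
- tray_grip (a point): Centre of the tray's black stub handle near its end, 150 mm behind the tray's origin and 27 above it; axes as the tray's. The handle runs from x=-105 to -175 of the tray, 18 wide in y with flat sides to pinch, from 14 to 40 mm above the worktop.
- roll0: Small round bread roll, 50 mm in diameter (widest from 7 to 20 mm above its base), 36 high, flat base 42 and flat top 28 in diameter, 50 g, all four alike. Origin: centre of its underside; z up. Lies on the tray floor (origin 4 mm above the tray's origin) or on top of another roll.
- roll1: Small round bread roll, 50 mm in diameter (widest from 7 to 20 mm above its base), 36 high, flat base 42 and flat top 28 in diameter, 50 g, all four alike. Origin: centre of its underside; z up. Lies on the tray floor (origin 4 mm above the tray's origin) or on top of another roll.
- roll2: Small round bread roll, 50 mm in diameter (widest from 7 to 20 mm above its base), 36 high, flat base 42 and flat top 28 in diameter, 50 g, all four alike. Origin: centre of its underside; z up. Lies on the tray floor (origin 4 mm above the tray's origin) or on top of another roll.
- roll3: Small round bread roll, 50 mm in diameter (widest from 7 to 20 mm above its base), 36 high, flat base 42 and flat top 28 in diameter, 50 g, all four alike. Origin: centre of its underside; z up. Lies on the tray floor (origin 4 mm above the tray's origin) or on top of another roll.
- mill: Bystander: dark wooden pepper mill, 52 in diameter, 140 high, stands beside the grill's mouth. Origin: centre of its underside.
- spice: Bystander: amber spice jar with black cap, 48 in diameter, 100 high, stands beside the grill's mouth. Origin: centre of its underside.
- mug: Bystander: white mug, 80 in diameter, 90 high, with a handle at its +y side reaching about 75 from the axis. Origin: centre of its underside.
- can: Bystander: food can, 68 in diameter, 80 high. Origin: centre of its underside.
- jam: Bystander: glass jam jar, 60 in diameter, 85 high. Origin: centre of its underside.

How it is judged (in metres and radians):
On the way:
1. The rolls lie in one layer, one in each quarter of the tray, at least 8 mm between any two, while the tray is still outside the grill (z of roll0 in the frame of tray between 0 and 0.012 m and z of roll1 in the frame of tray between 0 and 0.012 m and z of roll2 in the frame of tray between 0 and 0.012 m and z of roll3 in the frame of tray between 0 and 0.012 m and horizontal distance between each of roll1, roll2, roll3 and roll0 above 0.058 m and horizontal distance between each of roll2, roll3 and roll1 above 0.058 m and horizontal distance between roll3 and roll2 above 0.058 m and ((x of roll0 in the frame of tray between 0.008 and 0.1 m and y of roll0 in the frame of tray between 0.008 and 0.09 m) or (x of roll1 in the frame of tray between 0.008 and 0.1 m and y of roll1 in the frame of tray between 0.008 and 0.09 m) or (x of roll2 in the frame of tray between 0.008 and 0.1 m and y of roll2 in the frame of tray between 0.008 and 0.09 m) or (x of roll3 in the frame of tray between 0.008 and 0.1 m and y of roll3 in the frame of tray between 0.008 and 0.09 m)) and ((x of roll0 in the frame of tray between 0.008 and 0.1 m and y of roll0 in the frame of tray between -0.09 and -0.008 m) or (x of roll1 in the frame of tray between 0.008 and 0.1 m and y of roll1 in the frame of tray between -0.09 and -0.008 m) or (x of roll2 in the frame of tray between 0.008 and 0.1 m and y of roll2 in the frame of tray between -0.09 and -0.008 m) or (x of roll3 in the frame of tray between 0.008 and 0.1 m and y of roll3 in the frame of tray between -0.09 and -0.008 m)) and ((x of roll0 in the frame of tray between -0.1 and -0.008 m and y of roll0 in the frame of tray between 0.008 and 0.09 m) or (x of roll1 in the frame of tray between -0.1 and -0.008 m and y of roll1 in the frame of tray between 0.008 and 0.09 m) or (x of roll2 in the frame of tray between -0.1 and -0.008 m and y of roll2 in the frame of tray between 0.008 and 0.09 m) or (x of roll3 in the frame of tray between -0.1 and -0.008 m and y of roll3 in the frame of tray between 0.008 and 0.09 m)) and ((x of roll0 in the frame of tray between -0.1 and -0.008 m and y of roll0 in the frame of tray between -0.09 and -0.008 m) or (x of roll1 in the frame of tray between -0.1 and -0.008 m and y of roll1 in the frame of tray between -0.09 and -0.008 m) or (x of roll2 in the frame of tray between -0.1 and -0.008 m and y of roll2 in the frame of tray between -0.09 and -0.008 m) or (x of roll3 in the frame of tray between -0.1 and -0.008 m and y of roll3 in the frame of tray between -0.09 and -0.008 m)) and x of tray in the frame of grill below 0.06 m), for 0.2 s.
At the end, for the whole second after the job is handed in: Tray at rest between the grill’s rails, leading edge within 14 mm of the back stop, within 8 degrees of straight; rolls in one layer right way up on its floor, one in each quarter (centre 8 mm past both midlines), 8 mm or more between any two; bystanders within 25 mm of their places (z of roll0 in the frame of tray between 0 and 0.012 m and z of roll1 in the frame of tray between 0 and 0.012 m and z of roll2 in the frame of tray between 0 and 0.012 m and z of roll3 in the frame of tray between 0 and 0.012 m and horizontal distance between each of roll1, roll2, roll3 and roll0 above 0.058 m and horizontal distance between each of roll2, roll3 and roll1 above 0.058 m and horizontal distance between roll3 and roll2 above 0.058 m and ((x of roll0 in the frame of tray between 0.008 and 0.1 m and y of roll0 in the frame of tray between 0.008 and 0.09 m) or (x of roll1 in the frame of tray between 0.008 and 0.1 m and y of roll1 in the frame of tray between 0.008 and 0.09 m) or (x of roll2 in the frame of tray between 0.008 and 0.1 m and y of roll2 in the frame of tray between 0.008 and 0.09 m) or (x of roll3 in the frame of tray between 0.008 and 0.1 m and y of roll3 in the frame of tray between 0.008 and 0.09 m)) and ((x of roll0 in the frame of tray between 0.008 and 0.1 m and y of roll0 in the frame of tray between -0.09 and -0.008 m) or (x of roll1 in the frame of tray between 0.008 and 0.1 m and y of roll1 in the frame of tray between -0.09 and -0.008 m) or (x of roll2 in the frame of tray between 0.008 and 0.1 m and y of roll2 in the frame of tray between -0.09 and -0.008 m) or (x of roll3 in the frame of tray between 0.008 and 0.1 m and y of roll3 in the frame of tray between -0.09 and -0.008 m)) and ((x of roll0 in the frame of tray between -0.1 and -0.008 m and y of roll0 in the frame of tray between 0.008 and 0.09 m) or (x of roll1 in the frame of tray between -0.1 and -0.008 m and y of roll1 in the frame of tray between 0.008 and 0.09 m) or (x of roll2 in the frame of tray between -0.1 and -0.008 m and y of roll2 in the frame of tray between 0.008 and 0.09 m) or (x of roll3 in the frame of tray between -0.1 and -0.008 m and y of roll3 in the frame of tray between 0.008 and 0.09 m)) and ((x of roll0 in the frame of tray between -0.1 and -0.008 m and y of roll0 in the frame of tray between -0.09 and -0.008 m) or (x of roll1 in the frame of tray between -0.1 and -0.008 m and y of roll1 in the frame of tray between -0.09 and -0.008 m) or (x of roll2 in the frame of tray between -0.1 and -0.008 m and y of roll2 in the frame of tray between -0.09 and -0.008 m) or (x of roll3 in the frame of tray between -0.1 and -0.008 m and y of roll3 in the frame of tray between -0.09 and -0.008 m)) and x of tray in the frame of grill between 0.179 and 0.2 m and y of tray in the frame of grill between -0.025 and 0.025 m and angle between the x axis of tray and the x axis of grill, either way round below 0.14 rad and height (world z) of tray below 0.006 m and angle between tray's own z axis and vertical below 0.05 rad and linear speed of tray below 0.01 m/s); the robot touches nothing.
It fails at once if A bystander (mill, spice jar, mug, can or jam jar) is moved by more than 25 mm or tipped (distance of any of mill, spice, mug, can, jam from where it was at the start of the episode above 0.025 m or angle between any of mill, spice, mug, can, jam's own z axis and vertical above 0.35 rad).
It fails at once if The tray is banged against the grill (over 40 N) (contact force between tray and grill above 40 N).
It also fails if it takes over 72 s, if anything falls off the work surface, if the arm or the gripper's body presses on something with over 40 N, if the wrist force passes 120 N, or if a joint passes its speed limit or range.

## Working session

There is one attempt and no reset: what is moved stays moved. The work goes in short steps, Python scripts to look and compute and a tool call to move; the robot and the scene stay as the last step left them, time stands still between calls to the robot, and variables do not carry over. Pictures are saved under pics/ and viewed, at most 10 in all, crops included, and the job is handed in when it is done.

Besides the shell and the picture viewer there is one more tool, called after "Call:" as a command line: name --argument value ..., lists and objects as JSON in quotes. arm_command: Moves the arm, as the interface text tells. Its arguments: {"type":"object","properties":{"series":{"type":"array","items":{"type":"array","items":{"type":"array","items":{"type":"number"}}}}},"required":["series"]}

```bash
mkdir -p pics
cat > h.py <<'E'
import numpy as np, cv2
from scipy.spatial.transform import Rotation as R
from plant import state, eyes, ctrl, spotter
def K(c):
    f=200/np.tan(np.radians(c['fov_y'])/2); return np.array([[f,0,c['cx']],[0,f,c['cy']],[0,0,1.]])
def Rm(o):
    o=np.array(o,float)
    return o if o.shape==(3,3) else (R.from_rotvec(o) if o.size==3 else R.from_quat(o)).as_matrix()
def rays(c,uv):
    p=cv2.undistortPoints(np.array(uv,float).reshape(-1,1,2),K(c),np.array(c['dist_coeffs'])).reshape(-1,2)
    return np.c_[p[:,0],-p[:,1],-np.ones(len(p))]
def world(c,uv,z=None):   # depth-based point
    uv=np.array(uv,float).reshape(-1,2)
    d=c['z_map'][uv[:,1].astype(int),uv[:,0].astype(int)]
    return np.array(c['xyz'])+(rays(c,uv)*d[:,None])@Rm(c['orientation']).T
def plane(c,uv,z):        # meet with level z
    r=rays(c,uv)@Rm(c['orientation']).T; o=np.array(c['xyz'])
    return o+r*((z-o[2])/r[:,2])[:,None]
def cloud(c):
    v,u=np.nonzero(c['z_map']>0); uv=np.c_[u,v]
    return uv,world(c,uv)
def save(c,n): cv2.imwrite('pics/'+n+'.png',c['pixels'][:,:,::-1])
def proj(c,P):
    q=(np.array(P,float).reshape(-1,3)-c['xyz'])@Rm(c['orientation']); q=q*[1,-1,-1]
    return cv2.projectPoints(q,np.zeros(3),np.zeros(3),K(c),np.array(c['dist_coeffs']))[0].reshape(-1,2)
E
python3 - <<'E'
from h import *
s=state(); print({k:np.round(v,3) for k,v in s.items()}, ctrl.nose_length)
for n in ['scene','top','wrist']:
    c=eyes.camera(n); save(c,n+'0'); print(n,np.round(c['xyz']),np.round(c['orientation'],3),c['fov_y'],c['cx'],c['cy'],c['dist_coeffs'])
    for t in ['tray','tray_grip','grill','grill_stop','roll0','mill','spice','mug','can','jam']:
        for d in spotter.landmark_of(n,t)[:5]:
            z={'tray_grip':27}.get(t,0)
            print(t,round(d['score'],2),np.round(d['uv']),'plane',np.round(plane(c,d['uv'],z)[0]))
E
```

```text
{'time': np.float64(0.0), 'qpos': array([ 1.231,  0.314, -0.048,  1.21 , -0.   ,  1.571]), 'joint_velocities': array([-0.   , -0.001, -0.   , -0.   , -0.001,  0.001]), 'joint_torque': array([-1.0000e-03, -5.3959e+01,  3.3975e+01,  1.9000e-02, -0.0000e+00,
       -0.0000e+00]), 'position': array([199.787, 565.18 , 249.427]), 'tool_rot': array([-5.310e-01, -3.096e+00,  3.000e-03]), 'force': array([-1.01 , -0.148, -1.236]), 'moment': array([-0.067,  0.022, -0.002]), 'gripper_force': np.float64(0.0), 'gripper_width': np.float64(85.265)} 19.0
scene [1349. -229.  732.] [0.738 0.541 1.181] 44.53688938513112 314.0659082642728 201.58395049990548 [-0.07433507  0.          0.          0.          0.        ]
tray 0.67 [224. 230.] plane [ 572. -187.    0.]
tray 0.24 [243. 297.] plane [ 763. -183.    0.]
tray_grip 0.64 [152. 220.] plane [ 523. -330.   27.]
tray_grip 0.4 [449. 169.] plane [556. 362.  27.]
grill_stop 0.85 [449. 172.] plane [535. 381.   0.]
roll0 0.89 [234. 238.] plane [ 601. -171.    0.]
roll0 0.77 [221. 210.] plane [ 505. -183.    0.]
roll0 0.69 [220. 224.] plane [ 552. -193.    0
[... 795 characters left out ...]
.] plane [ 561. -186.    0.]
roll0 0.74 [419. 202.] plane [ 581. -243.    0.]
roll0 0.59 [394. 190.] plane [ 610. -181.    0.]
roll0 0.58 [400. 207.] plane [ 566. -194.    0.]
mill 0.68 [302. 279.] plane [384.  44.   0.]
spice 0.96 [294. 150.] plane [704.  74.   0.]
spice 0.31 [400. 210.] plane [ 559. -195.    0.]
mug 0.69 [398. 130.] plane [ 766. -190.    0.]
mug 0.64 [349. 133.] plane [753. -64.   0.]
can 0.93 [348. 133.] plane [753. -62.   0.]
jam 0.6 [333. 284.] plane [374. -32.   0.]
wrist [128. 589. 374.] [-0.26  -0.184  1.221] 71.04968563523204 313.8543505564952 198.22071912342216 [-0.04911249  0.          0.          0.          0.        ]
mug 0.48 [ 46. 372.] plane [393. -44.   0.]
```

View pics/top0.png

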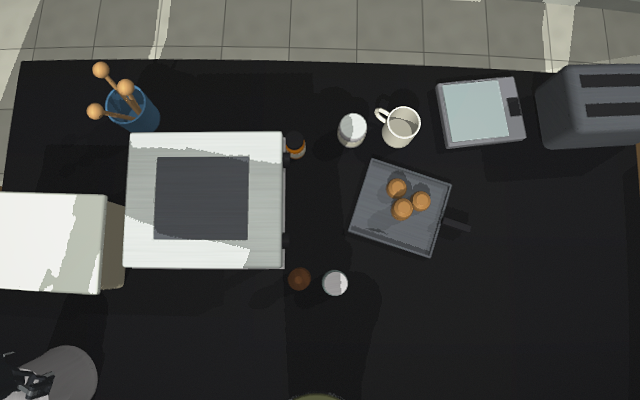

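View pics/scene0.png

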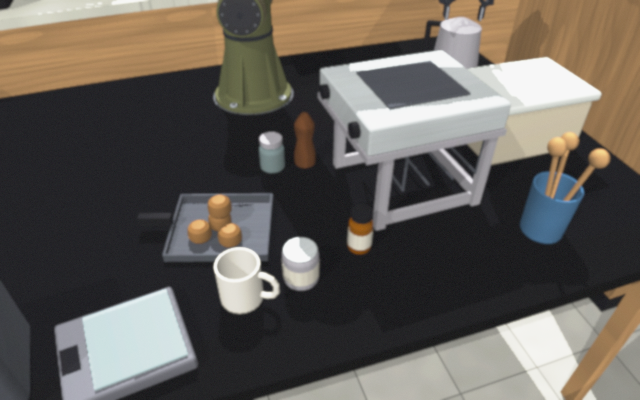

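The top view shows the grill at cols 125–285 with its mouth facing right. The tray is centred near (400,207), turned about 17°, with its handle at (459,224). The rolls are at (397,187), (421,201) and (403,209). The scene view shows the fourth: two rolls are stacked at (219,205) over (220,222), and two lie beside them at (199,231) and (229,235). Next I measure from the depth maps.

```bash
cat >> h.py <<'E'
def circ(P,r=14):
    return P.mean(0)
def rolltops(c,cx,cy,rad=130,lo=25,hi=100):
    uv,P=cloud(c); px=c['pixels'][uv[:,1],uv[:,0]].astype(int)
    m=(px[:,0]>px[:,2]*1.5)&(px[:,0]>60)&(np.hypot(P[:,0]-cx,P[:,1]-cy)<rad)
    return P[m&(P[:,2]>lo)&(P[:,2]<hi)]
E
python3 - <<'E'
from h import *
top=eyes.camera('top'); sc=eyes.camera('scene')
for n,c in (('top',top),('scene',sc)):
    uv,P=cloud(c)
    print(n,'table z',np.round(np.median(P[(abs(P[:,0]-600)<60)&(abs(P[:,1]+20)<40)][:,2]),1))
    m=(abs(P[:,2]-264)<8)&(P[:,1]>0)&(P[:,0]>350)&(P[:,0]<800)
    r=cv2.minAreaRect(P[m][:,:2].astype(np.float32)); print('hood',r,np.median(P[m][:,2]),m.sum())
    print(np.round(cv2.boxPoints(r)))
    d=spotter.trace(n,'tray')
    if d:
        k=d[0]['mask']; print('tray score',d[0]['score'],d[0]['bbox'],k.sum())
        Q=P[k[uv[:,1],uv[:,0]]]; print('z pct',np.percentile(Q[:,2],[2,10,25,50,75,90,98]).round(1))
    Q=P[(P[:,2]>1)&(P[:,2]<24)&(np.hypot(P[:,0]-567,P[:,1]+201)<165)]
    # tray box from inliers (exclude handle by erosion in grid)
    g=np.zeros((400,400),np.uint8); ij=np.round(Q[:,:2]-[367,-401]).astype(int); ok=((ij>=0)&(ij<400)).all(1); g[ij[ok,1],ij[ok,0]]=255
    g=cv2.morphologyEx(g,cv2.MORPH_CLOSE,np.ones((9,9))); g=cv2.morphologyEx(g,cv2.MORPH_OPEN,np.ones((45,45)))
    p=np.argwhere(g>0)[:,::-1]+[367,-401]; r=cv2.minAreaRect(p.astype(np.float32)); print('tray',r)
    T=rolltops(c,567,-201); print('rolls',len(T),np.percentile(T[:,2],[5,50,95,99]).round(1))
    for lo,hi in ((34,46),(66,82)):
        q=T[(T[:,2]>lo)&(T[:,2]<hi)]
        g=np.zeros((200,200),np.uint8); ij=np.round((q[:,:2]-[467,-301])).astype(int); ij=ij[((ij>=0)&(ij<200)).all(1)]; g[ij[:,1],ij[:,0]]=255
        g=cv2.dilate(g,np.ones((5,5))); nn,l,st,ce=cv2.connectedComponentsWithStats(g)
        print(lo,[(np.round(ce[i]+[467,-301],1).tolist(),st[i].tolist()[2:]) for i in range(1,nn)])
E
```

```text
top table z 0.3
hood ((539.596435546875, 233.815673828125), (265.2353820800781, 307.3562927246094), 1.591759443283081) 264.85093505806424 20610
[[403. 384.]
 [411.  77.]
 [676.  84.]
 [668. 391.]]
tray score 0.89 [349.5, 159.3, 469.8, 258.0] 5748
z pct [-0.   1.7  3.1  4.8  6.8 17.5 39.8]
tray ((568.0, -204.0), (290.0, 256.0), 90.0)
rolls 968 [29.3 40.3 77.1 78.8]
34 [([581.6, -239.3], [47, 49, 1719]), ([611.3, -179.6], [47, 47, 1731]), ([553.0, -165.0], [5, 5, 25])]
66 [([557.2, -187.9], [50, 50, 1957])]
scene table z 0.5
hood ((542.9539794921875, 234.58984375), (269.0152282714844, 309.14239501953125), 1.4660857915878296) 265.3485342993887 9227
[[405. 386.]
 [412.  77.]
 [681.  84.]
 [673. 393.]]
tray score 0.88 [139.8, 193.8, 274.2, 262.2] 5075
z pct [ 2.1  3.3  4.3  5.7 12.8 20.3 40.6]
tray ((575.5846557617188, -158.66522216796875), (247.66310119628906, 239.31793212890625), 2.9108381271362305)
rolls 1306 [27.1 39.7 76.7 78.2]
34 [([585.1, -238.3], [45, 47, 1585]), ([572.9, -195.1], [33, 44, 616]), ([614.4, -179.6], [49, 47, 1648])]
66 [([561.8, -188.0], [45, 49, 1735])]
```

Run:
```python
import cv2,numpy as np
a=cv2.imread('pics/top0.png')[150:265,340:480]; b=cv2.imread('pics/scene0.png')[185:270,130:290]
a=cv2.resize(a,None,fx=4,fy=4,interpolation=cv2.INTER_CUBIC)
cv2.imwrite('pics/crop0.png',a)
```

```text
(no output)
```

View pics/crop0.png

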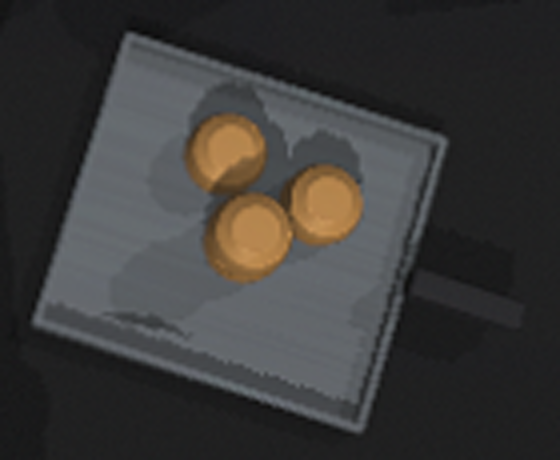

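The crop shows the tray corners at full-picture pixels (372.5,158.3), (451.8,184.3), (430,258) and (348.8,231.3). Three rolls are visible and one is on top of another. Two floor rolls already look to be in their own quarters. I fit the tray next and plan the first grasp.

```bash
cat >> h.py <<'E'
def to(p,ydir,lean=0,leandir=None):
    """tool-frame shift (m) and turn for TCP at p, closing axis along ydir deg (mod 180), tool up-axis leaned back by lean deg towards leandir deg"""
    s=state(); R0=Rm(s['tool_rot']); best=None
    for a in (ydir,ydir+180):
        y=np.array([np.cos(np.radians(a)),np.sin(np.radians(a)),0]); z=np.array([0,0,-1.])
        if lean: l=np.radians(lean); d=np.radians(leandir); z=-np.array([np.sin(l)*np.cos(d),np.sin(l)*np.sin(d),np.cos(l)])
        z-=z@y*y; z/=np.linalg.norm(z); M=np.c_[np.cross(y,z),y,z]
        w=R.from_matrix(R0.T@M).as_rotvec()
        if best is None or np.linalg.norm(w)<np.linalg.norm(best): best=w
    return np.round(R0.T@(np.array(p)-s['position'])/1000,4),np.round(best,3)
def frame(o,a):
    a=np.radians(a); return np.array(o,float),np.array([[np.cos(a),-np.sin(a)],[np.sin(a),np.cos(a)]])
E
python3 - <<'E'
from h import *
top=eyes.camera('top'); sc=eyes.camera('scene')
def box(c,P):
    P=P[:,:2]; o=P.mean(0); a=(P[0]+P[3]-P[1]-P[2]); b=P[0]+P[1]-P[2]-P[3]
    print('ctr',o.round(1),'len',np.linalg.norm(a)/2,np.linalg.norm(b)/2,'yaw',np.degrees(np.arctan2(a[1],a[0])),np.degrees(np.arctan2(b[1],b[0]))+90)
# order: front-right.., P0,P3 leading edge; P1,P2 handle side
box(top,plane(top,[(372.5,158.3),(451.8,184.3),(430,258),(348.8,231.3)],18))
box(sc,plane(sc,[(272.5,262),(166,262),(180,195),(273.5,195)],18))
# rim fit: minimise |distance to rectangle outline| for z 14..22 points
from scipy.optimize import least_squares
for n,c in (('top',top),('scene',sc)):
    uv,P=cloud(c); Q=P[(P[:,2]>13)&(P[:,2]<22)&(np.hypot(P[:,0]-567,P[:,1]+201)<150)][:,:2]
    def f(p):
        a=p[2]; q=(Q-p[:2])@np.array([[np.cos(a),-np.sin(a)],[np.sin(a),np.cos(a)]]); d=np.abs(q)-[103,93]
        return np.where((d<=0).all(1),d.max(1),np.linalg.norm(np.maximum(d,0),axis=1))
    r=least_squares(f,[567,-201,np.radians(73)],loss='cauchy',f_scale=2); print(n,len(Q),r.x[:2].round(1),np.degrees(r.x[2]).round(2),np.median(abs(r.fun)).round(2))
s=state(); M=Rm(s['tool_rot']); print(M.round(2))
print(to([199.8,565,360],62), to([559.5,-188,200],62), to([559.5,-188,64],62))
E
```

```text
ctr [ 563.4 -193.9] len 207.13211587629797 190.7866652375529 yaw 73.29518701648584 73.00749384247374
ctr [ 578.3 -187.7] len 212.2963655646706 204.8899442729683 yaw 72.49042262904024 75.95824747392992
top 609 [ 565.  -191.8] 73.39 1.23
scene 1010 [ 566.6 -190.3] 73.18 1.69
[[-0.94  0.33  0.  ]
 [ 0.33  0.94  0.  ]
 [-0.    0.   -1.  ]]
(array([-1.000e-04, -7.000e-04, -1.097e-01]), array([0.   , 0.   , 0.149])) (array([-0.5901, -0.5908,  0.0503]), array([0.   , 0.   , 0.149])) (array([-0.5901, -0.5908,  0.1863]), array([0.   , 0.   , 0.149]))
```

Call:
arm_command --series '[[[0,0,-0.05,0,0,0,1],[0,0,-0.1,0,0,0,1],[-0.59,-0.591,-0.11,0,0,-0.93,1],[-0.59,-0.591,-0.11,0,0,-0.93,1],[-0.59,-0.591,-0.11,0,0,-0.93,1],[-0.59,-0.591,-0.11,0,0,-0.93,1],[-0.59,-0.591,-0.11,0,0,-0.93,1],[-0.59,-0.591,-0.11,0,0,-0.93,1],[-0.59,-0.591,-0.11,0,0,-0.93,1],[-0.59,-0.591,-0.11,0,0,-0.93,1],[-0.59,-0.591,-0.11,0,0,-0.93,1],[-0.59,-0.591,-0.11,0,0,-0.93,1],[-0.59,-0.591,-0.11,0,0,-0.93,1],[-0.59,-0.591,-0.11,0,0,-0.93,1],[-0.59,-0.591,-0.11,0,0,-0.93,1],[-0.59,-0.591,-0.11,0,0,-0.93,1],[-0.59,-0.591,-0.11,0,0,-0.93,1],[-0.59,-0.591,-0.11,0,0,-0.93,1],[-0.59,-0.591,-0.11,0,0,-0.93,1],[-0.59,-0.591,-0.05,0,0,-0.93,1]]]'

```text
time: 3.95
position: [566.5, -194.9, 317.1]
tool_rot: [-0.902, 2.995, -0.018]
force: [2.2, -0.2, -0.3]
gripper_width: 85.4
gripper_force: 0.0
```

Run:
```python
from h import *
s=state(); print(s['time'],s['position'].round(1),s['qpos'].round(2),Rm(s['tool_rot']).round(2).tolist())
c=eyes.camera('wrist'); save(c,'w1'); print(c['xyz'])
T=rolltops(c,566,-191); print(len(T))
for lo,hi in ((32,48),(64,84)):
    q=T[(T[:,2]>lo)&(T[:,2]<hi)]
    g=np.zeros((260,260),np.uint8); ij=np.round((q[:,:2]-[437,-321])).astype(int); ij=ij[((ij>=0)&(ij<260)).all(1)]; g[ij[:,1],ij[:,0]]=255
    g=cv2.dilate(g,np.ones((5,5))); nn,l,st,ce=cv2.connectedComponentsWithStats(g)
    print(lo,[(np.round(ce[i]+[437,-321],1).tolist(),st[i].tolist()[2:]) for i in range(1,nn) if st[i][4]>60])
for d in spotter.landmark_of('wrist','roll0'): print('roll',d['score'],d['uv'])
print(to([559.5,-188,64],124))
```

```text
3.95 [ 566.5 -194.9  317.1] [-0.33  0.28  0.06  1.33 -0.   -0.92] [[-0.83, -0.55, 0.02], [-0.55, 0.83, -0.01], [-0.01, -0.01, -1.0]]
[ 501.04343538 -237.12364542  439.78350838]
2703
32 [([582.7, -241.3], [48, 49, 1912]), ([552.8, -212.3], [34, 18, 267]), ([612.4, -182.5], [48, 50, 1866])]
64 [([558.8, -190.9], [53, 51, 2065])]
roll 0.75 [306.6, 189.8]
roll 0.58 [324.6, 155.3]
roll 0.58 [287.6, 153.9]
(array([-0.0056, -0.005 ,  0.2385]), array([ 0.011, -0.008, -0.006]))
```

View pics/w1.png

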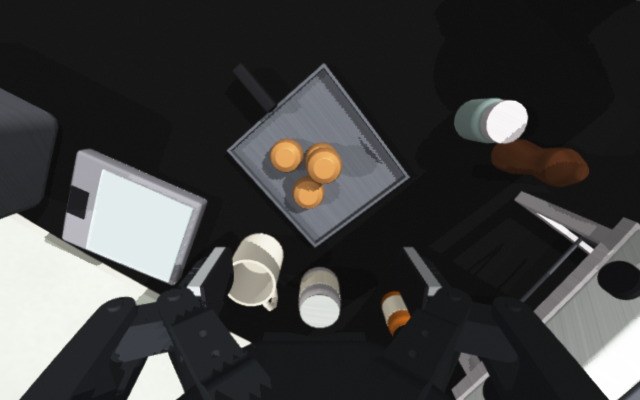

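The wrist view shows the top roll at (324,165), the bottom of the stack peeking out at about (318,148), and the others at (286,155) and (308,192). This agrees with the top and scene cameras to 2–3 mm. I now take the top roll.

Call:
arm_command --series '[[[-0.0045,-0.006,0.05,0.011,-0.008,-0.006,1],[-0.0045,-0.006,0.1,0.011,-0.008,-0.006,1],[-0.0045,-0.006,0.15,0.011,-0.008,-0.006,1],[-0.0045,-0.006,0.19,0.011,-0.008,-0.006,1],[-0.0045,-0.006,0.22,0.011,-0.008,-0.006,1],[-0.0045,-0.006,0.238,0.011,-0.008,-0.006,1],[-0.0045,-0.006,0.238,0.011,-0.008,-0.006,1],[-0.0045,-0.006,0.238,0.011,-0.008,-0.006,0.5],[-0.0045,-0.006,0.238,0.011,-0.008,-0.006,0.3],[-0.0045,-0.006,0.238,0.011,-0.008,-0.006,0.3],[-0.0045,-0.006,0.238,0.011,-0.008,-0.006,0.3],[-0.0045,-0.006,0.238,0.011,-0.008,-0.006,0.3],[-0.0045,-0.006,0.238,0.011,-0.008,-0.006,0.3],[-0.0045,-0.006,0.238,0.011,-0.008,-0.006,0.3],[-0.0045,-0.006,0.22,0.011,-0.008,-0.006,0.3],[-0.0045,-0.006,0.2,0.011,-0.008,-0.006,0.3],[-0.0045,-0.006,0.18,0.011,-0.008,-0.006,0.3],[-0.0045,-0.006,0.16,0.011,-0.008,-0.006,0.3]]]'

```text
time: 5.85
position: [566.6, -190.5, 152.4]
tool_rot: [-0.919, 2.991, -0.014]
force: [-0.0, 0.4, -0.8]
gripper_width: 45.7
gripper_force: 61.3
```

```bash
cat >> h.py <<'E'
def rolls(cams=('top','scene'),lo=33,hi=48,cx=566,cy=-191,n=400):
    for k in cams:
        c=eyes.camera(k); q=rolltops(c,cx,cy,150,lo,hi); o=np.array([cx-150,cy-150])
        g=np.zeros((300,300),np.uint8); ij=np.round(q[:,:2]-o).astype(int); ij=ij[((ij>=0)&(ij<300)).all(1)]; g[ij[:,1],ij[:,0]]=255
        g=cv2.morphologyEx(g,cv2.MORPH_CLOSE,np.ones((5,5))); nn,l,st,ce=cv2.connectedComponentsWithStats(g)
        print(k,lo,[(np.round(ce[i]+o,1).tolist(),st[i].tolist()[2:]) for i in range(1,nn) if st[i][4]>60])
E
python3 - <<'E'
from h import *
s=state(); print(s['time'],s['position'].round(1),s['gripper_width'],s['gripper_force'])
rolls(('top','scene','wrist')); rolls(('wrist','scene'),100,190)
save(eyes.camera('scene'),'s2')
print(to([513.5,-219.2,100],124),to([513.5,-219.2,29],124))
E
```

```text
5.85 [ 566.6 -190.5  152.4] 45.687865452284704 61.302632354199886
top 33 [([542.3, -195.9], [15, 27, 195]), ([611.6, -178.8], [45, 42, 1320])]
scene 33 [([586.1, -238.5], [42, 45, 1260]), ([563.0, -192.0], [40, 44, 1191]), ([615.6, -179.8], [42, 45, 1195])]
wrist 33 [([582.2, -240.7], [45, 44, 1502]), ([554.1, -196.9], [41, 44, 1105])]
wrist 100 [([560.8, -197.1], [50, 52, 1760])]
scene 100 [([568.6, -188.3], [45, 43, 1132])]
(array([0.0598, 0.0057, 0.0491]), array([-0.01 ,  0.007,  0.003])) (array([0.0603, 0.0064, 0.12  ]), array([-0.01 ,  0.007,  0.003]))
```

View pics/s2.png

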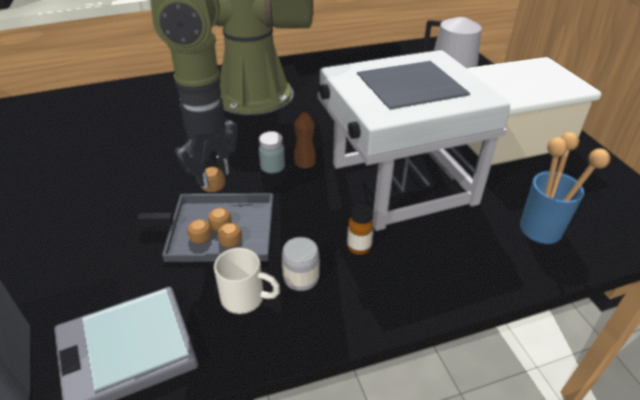

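Run:
```python
from h import *
for i in range(4):
    s=state(); M=Rm(s['tool_rot']); print(s['time'],s['position'].round(1),M[:,2].round(4),M[:,1].round(4),s['qpos'].round(4)); eyes.camera('top')
```

```text
6.15 [ 565.6 -190.1  149.5] [ 0.0118 -0.0043 -0.9999] [-0.5614  0.8275 -0.0102] [-3.241e-01  3.544e-01 -2.262e-01  9.777e-01 -4.000e-04 -9.203e-01]
6.2 [ 565.4 -190.1  149.3] [ 0.0112 -0.0041 -0.9999] [-0.5615  0.8274 -0.0097] [-3.241e-01  3.547e-01 -2.263e-01  9.778e-01 -3.000e-04 -9.203e-01]
6.25 [ 565.4 -190.1  149.2] [ 0.011  -0.0041 -0.9999] [-0.5614  0.8275 -0.0095] [-3.241e-01  3.549e-01 -2.263e-01  9.779e-01 -4.000e-04 -9.203e-01]
6.3 [ 565.5 -190.1  149.2] [ 0.011  -0.0041 -0.9999] [-0.5614  0.8275 -0.0096] [-3.241e-01  3.550e-01 -2.261e-01  9.780e-01 -4.000e-04 -9.203e-01]
```

Run:
```python
from h import *
rolls(('wrist','scene'),100,190); rolls(('wrist',),33,48)
for k in ('wrist','scene'):
    T=rolltops(eyes.camera(k),562,-191,40,80,200); print(k,np.percentile(T[:,2],[2,10,50,75,90,97]).round(1), T[T[:,2]>np.percentile(T[:,2],80)-2].mean(0).round(1))
s=state();print(s['position'].round(1))
print(to([513.5,-219.2,100],124),to([513.5,-219.2,36],124))
```

```text
wrist 100 [([558.6, -196.4], [50, 52, 1765])]
scene 100 [([567.2, -188.4], [45, 44, 1116])]
wrist 33 [([582.3, -240.8], [45, 44, 1490]), ([552.7, -198.0], [40, 44, 929])]
wrist [125.6 136.  147.7 150.1 150.7 151.1] [ 559.5 -196.3  150.1]
scene [120.  124.9 143.8 150.5 152.3 153.3] [ 563.8 -190.3  152.4]
[ 566.1 -190.3  150.1]
(array([0.0602, 0.0062, 0.0495]), array([-0.011,  0.008,  0.003])) (array([0.0607, 0.0069, 0.1135]), array([-0.011,  0.008,  0.003]))
```

Call:
arm_command --series '[[[0.03,0.003,0.01,-0.011,0.008,0.003,0.3],[0.061,0.006,0.03,-0.011,0.008,0.003,0.3],[0.061,0.006,0.05,-0.011,0.008,0.003,0.3],[0.061,0.006,0.075,-0.011,0.008,0.003,0.3],[0.061,0.0062,0.095,-0.011,0.008,0.003,0.3],[0.061,0.0062,0.105,-0.011,0.008,0.003,0.3],[0.061,0.0062,0.11,-0.011,0.008,0.003,0.3],[0.061,0.0062,0.111,-0.011,0.008,0.003,0.3],[0.061,0.0062,0.111,-0.011,0.008,0.003,0.3],[0.061,0.0062,0.111,-0.011,0.008,0.003,0.3]]]'

```text
time: 7.6
position: [514.5, -220.2, 39.6]
tool_rot: [-0.918, 3.003, -0.002]
force: [0.5, -0.1, -0.6]
gripper_width: 45.4
gripper_force: 61.4
```

Call:
arm_command --series '[[[0,0,0.0015,0,0,0,0.3],[0,0,0.0015,0,0,0,0.3],[0,0,0.0015,0,0,0,0.7],[0,0,0.0015,0,0,0,0.7],[0,0,0.0015,0,0,0,0.7],[0,0,0.0015,0,0,0,0.7],[0,0,-0.02,0,0,0,0.7],[0,0,-0.05,0,0,0,0.7],[0,0,-0.09,0,0,0,0.7],[0,0,-0.14,0,0,0,0.75],[0,0,-0.16,0,0,0,0.75],[0,0,-0.16,0,0,0,0.75],[0,0,-0.16,0,0,0,0.75],[0,0,-0.16,0,0,0,0.75]]]'

```text
time: 9.0
position: [512.7, -219.5, 197.1]
tool_rot: [0.918, -3.002, -0.003]
force: [-0.3, 0.7, 0.3]
gripper_width: 63.9
gripper_force: 0.0
```

Run:
```python
from h import *
s=state(); print(s['time'],s['position'].round(1),s['gripper_width'],s['gripper_force'])
rolls(('top','scene','wrist'))
save(eyes.camera('wrist'),'w3')
print(to([559,-193,150],62),to([559,-193,32],62))
```

```text
9.0 [ 512.7 -219.5  197.1] 63.91592640681162 0.0
top 33 [([581.1, -239.1], [45, 47, 1426]), ([519.3, -215.5], [26, 33, 359]), ([557.2, -191.7], [45, 42, 1403]), ([610.3, -179.7], [46, 45, 1422])]
scene 33 [([585.8, -238.0], [41, 45, 1287]), ([513.2, -223.0], [42, 45, 1240]), ([562.0, -191.9], [43, 45, 1221]), ([615.7, -179.9], [46, 43, 1263])]
wrist 33 [([582.0, -240.9], [44, 43, 1445]), ([509.2, -225.5], [45, 45, 1508]), ([558.8, -194.8], [45, 44, 1491]), ([611.8, -182.5], [45, 45, 1420])]
(array([-0.0531, -0.0037,  0.0474]), array([ 1.000e-03, -2.000e-03,  1.082e+00])) (array([-0.0533, -0.0039,  0.1654]), array([ 1.000e-03, -2.000e-03,  1.082e+00]))
```

View pics/w3.png

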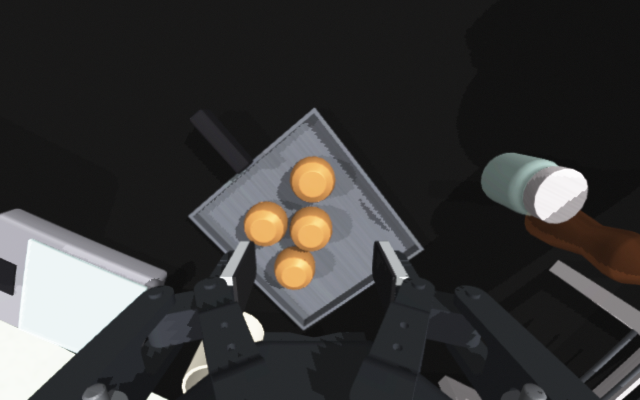

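The wrist view shows all four rolls in one layer: (313,178), (265,223), (311,229) and (294,268). Only the one at (311,229) still has to move to its own quarter.

Call:
arm_command --series '[[[-0.025,-0.002,0.02,0,0,0.15,0.75],[-0.053,-0.004,0.04,0,0,0.3,0.75],[-0.053,-0.004,0.06,0,0,0.45,0.75],[-0.053,-0.004,0.08,0,0,0.6,0.75],[-0.053,-0.004,0.1,0,0,0.75,0.75],[-0.053,-0.004,0.11,0,0,0.907,0.75],[-0.053,-0.004,0.11,0,0,0.907,0.75],[-0.053,-0.004,0.11,0,0,0.907,0.75],[-0.053,-0.004,0.11,0,0,0.907,0.75]]]'

```text
time: 10.1
position: [560.4, -193.8, 89.5]
tool_rot: [0.487, 3.103, -0.0]
force: [-0.2, -1.0, -0.8]
gripper_width: 64.0
gripper_force: 0.0
```

Run:
```python
from h import *
s=state(); print(s['time'],s['position'].round(1),s['gripper_width'])
print(to([559,-193,28],72))
```

```text
10.1 [ 560.4 -193.8   89.5] 63.98293703326711
(array([0.0016, 0.0004, 0.0615]), array([-0.   ,  0.001,  0.003]))
```

Call:
arm_command --series '[[[0.0015,0.0005,0.02,0,0,0,0.75],[0.0015,0.0005,0.04,0,0,0,0.75],[0.0015,0.0005,0.055,0,0,0,0.75],[0.0015,0.0005,0.0615,0,0,0,0.75],[0.0015,0.0005,0.0615,0,0,0,0.75],[0.0015,0.0005,0.0615,0,0,0,0.3],[0.0015,0.0005,0.0615,0,0,0,0.3],[0.0015,0.0005,0.0615,0,0,0,0.3],[0.0015,0.0005,0.0615,0,0,0,0.3],[0.0015,0.0005,0.0615,0,0,0,0.3],[0.0015,0.0005,0.05,0,0,0,0.3],[0.0015,0.0005,0.03,0,0,0,0.3],[0.0015,0.0005,0.01,0,0,0,0.3],[0.0015,0.0005,0,0,0,0,0.3],[0.0015,0.0005,0,0,0,0,0.3],[0.0015,0.0005,0,0,0,0,0.3],[0.0015,0.0005,0,0,0,0,0.3]]]'

```text
time: 11.8
position: [557.8, -192.4, 87.8]
tool_rot: [-0.491, -3.101, -0.0]
force: [-0.1, 0.8, -1.2]
gripper_width: 47.4
gripper_force: 61.9
```

Run:
```python
from h import *
s=state(); print(s['time'],s['position'].round(1),s['gripper_width'],s['gripper_force'])
rolls(('scene','wrist'),33,48); rolls(('wrist','scene'),80,120)
print(to([535.6,-135,90],72),to([535.6,-135,29],72))
```

```text
11.8 [ 557.8 -192.4   87.8] 47.411021164209814 61.85646314173937
scene 33 [([585.7, -238.4], [44, 43, 1250]), ([516.7, -231.1], [37, 31, 597]), ([616.8, -179.1], [38, 43, 1155])]
wrist 33 [([596.3, -239.1], [20, 13, 132]), ([520.5, -222.9], [35, 43, 437]), ([621.7, -185.6], [32, 24, 391])]
wrist 80 [([557.8, -194.4], [47, 52, 861])]
scene 80 [([562.5, -193.5], [45, 45, 1365])]
(array([ 0.0391,  0.0478, -0.002 ]), array([-0.   , -0.001,  0.   ])) (array([0.039 , 0.0478, 0.059 ]), array([-0.   , -0.001,  0.   ]))
```

Call:
arm_command --series '[[[0.015,0.018,0,0,0,0,0.3],[0.03,0.036,0,0,0,0,0.3],[0.039,0.048,0.005,0,0,0,0.3],[0.039,0.048,0.02,0,0,0,0.3],[0.039,0.048,0.04,0,0,0,0.3],[0.039,0.048,0.052,0,0,0,0.3],[0.039,0.048,0.058,0,0,0,0.3],[0.039,0.048,0.06,0,0,0,0.3],[0.039,0.048,0.06,0,0,0,0.3],[0.039,0.048,0.06,0,0,0,0.7],[0.039,0.048,0.06,0,0,0,0.7],[0.039,0.048,0.06,0,0,0,0.7],[0.039,0.048,0.055,0,0,0,0.7],[0.039,0.048,0.03,0,0,0,0.7],[0.039,0.048,-0.01,0,0,0,0.7],[0.039,0.048,-0.05,0,0,0,0.7],[0.039,0.048,-0.07,0,0,0,0.7],[0.039,0.048,-0.07,0,0,0,0.7],[0.039,0.048,-0.07,0,0,0,0.7]]]'

```text
time: 13.9
position: [536.5, -135.0, 159.0]
tool_rot: [0.491, 3.102, -0.0]
force: [-0.0, 0.1, -0.5]
gripper_width: 59.5
gripper_force: 0.0
```

```bash
cat >> h.py <<'E'
from scipy.optimize import least_squares
def tray(cams,x0):
    for n in cams:
        c=eyes.camera(n); uv,P=cloud(c); px=c['pixels'][uv[:,1],uv[:,0]].astype(int)
        Q=P[(P[:,2]>13)&(P[:,2]<22)&(np.hypot(P[:,0]-x0[0],P[:,1]-x0[1])<150)&~(px[:,0]>px[:,2]*1.4)][:,:2]
        def f(p):
            a=p[2]; q=(Q-p[:2])@np.array([[np.cos(a),-np.sin(a)],[np.sin(a),np.cos(a)]]); d=np.abs(q)-[103,93]
            return np.where((d<=0).all(1),d.max(1),np.linalg.norm(np.maximum(d,0),axis=1))
        r=least_squares(f,[x0[0],x0[1],np.radians(x0[2])],loss='cauchy',f_scale=2); print('tray',n,len(Q),r.x[:2].round(1),np.degrees(r.x[2]).round(2),np.median(abs(r.fun)).round(2))
E
python3 - <<'E'
from h import *
s=state(); print(s['time'],s['position'].round(1),s['gripper_width'])
rolls(('top','scene','wrist')); tray(('top','scene','wrist'),(565.8,-191,73.3))
for n,c in ((n,eyes.camera(n)) for n in ('scene','wrist')):
    for d in spotter.landmark_of(n,'tray_grip')[:1]: print(n,d['score'],plane(c,d['uv'],27)[0].round(1))
c=eyes.camera('top'); save(c,'t4')
for n in ('top','scene'):
    c=eyes.camera(n); uv,P=cloud(c); u=np.array([.287,.958]); q=(P[:,:2]-[565.8,-191]); X=q@u; Y=q@[-.958,.287]
    m=(X<-110)&(X>-185)&(abs(Y)<30)&(P[:,2]>30)&(P[:,2]<50); print(n,m.sum(),'handle x',np.percentile(X[m],[2,50,98]).round(1),'y',np.percentile(Y[m],[5,50,95]).round(1),'z',np.median(P[m][:,2]).round(1))
E
```

```text
13.9 [ 536.5 -135.   159. ] 59.54393800599295
top 33 [([528.4, -129.4], [34, 40, 787])]
scene 33 [([586.4, -238.0], [40, 45, 1235]), ([512.8, -223.1], [41, 45, 1256]), ([615.6, -179.1], [41, 44, 1227]), ([539.3, -133.9], [38, 45, 1208])]
wrist 33 [([521.8, -219.6], [30, 40, 341]), ([623.8, -183.0], [25, 39, 410]), ([547.7, -137.6], [33, 44, 349])]
tray top 240 [ 565.6 -192.5] 73.85 1.18
tray scene 867 [ 566.8 -190.5] 73.16 1.47
tray wrist 3439 [ 565.5 -192.9] 73.06 1.26
scene 0.87 [ 522.5 -334.    27. ]
wrist 0.81 [ 520.9 -336.7   27. ]Traceback (most recent call last):
  File "<stdin>", line 9, in <module>
    return _quantile_unchecked(
        a, q, axis, out, overwrite_input, method, keepdims, weights)
    return _ureduce(a,
                    func=_quantile_ureduce_func,
    ...<5 lines>...
                    overwrite_input=overwrite_input,
                    method=method)
    r = func(a, **kwargs)
    result = _quantile(arr,
                       quantiles=q,
    ...<2 lines>...
                       out=out,
                       weights=wgt)
    slices_having_nans = np.isnan(arr[-1, ...])
                                  ~~~^^^^^^^^^
IndexError: index -1 is out of bounds for axis 0 with size 0
```

```bash
cat >> h.py <<'E'
def lean(p,yaw,L,back=0):
    """camera side towards the robot-side tail: tool x along -yaw; shift & turn from the measured pose"""
    s=state(); R0=Rm(s['tool_rot']); d=np.radians(yaw+180); l=np.radians(L)
    z=-np.array([np.sin(l)*np.cos(d),np.sin(l)*np.sin(d),np.cos(l)]); a=d-np.pi/2; y=np.array([np.cos(a),np.sin(a),0])
    M=np.c_[np.cross(y,z),y,z]; p=np.array(p,float)-back*z
    return p.round(1),np.round(R0.T@(p-s['position'])/1000,4),np.round(R.from_matrix(R0.T@M).as_rotvec(),3)
E
python3 - <<'E'
from h import *
o,M=frame((566,-191.8),73.2); g=o+M@[-157,0]; print(g.round(1))
print(lean([*g,27],73.2,35,160)); print(state()['qpos'].round(2))
for n in ('top','scene'):
    c=eyes.camera(n); uv,P=cloud(c); q=(P[:,:2]-o)@M
    m=(q[:,0]<-108)&(q[:,0]>-190)&(abs(q[:,1])<30)&(P[:,2]>8)&(P[:,2]<60)
    if m.any(): print(n,m.sum(),'x',np.percentile(q[m,0],[2,50,98]).round(1),'y',np.percentile(q[m,1],[5,50,95]).round(1),'z',np.percentile(P[m,2],[10,50,90]).round(1))
E
```

```text
[ 520.6 -342.1]
(array([ 494.1, -430. ,  158.1]), array([-0.0509, -0.2936,  0.0006]), array([-0.485, -0.475, -1.537]))
[-0.25  0.28 -0.31  0.98 -0.    0.07]
scene 427 x [-172.7 -141.3 -109.8] y [-9.5 -6.6  6.6] z [19.2 35.9 41.3]
```

View pics/t4.png

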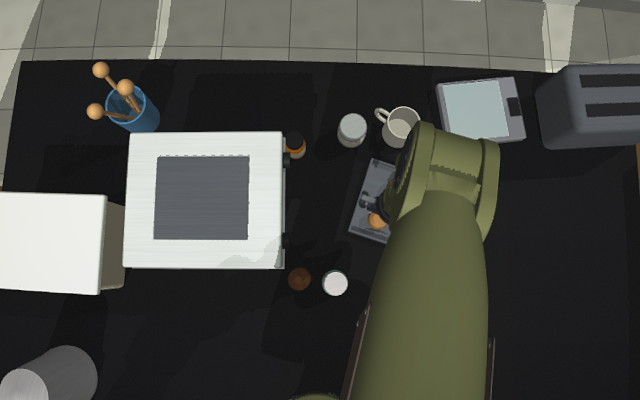

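The top view shows the arm over the tray. The scene cloud confirms the handle: x −173 to −110 in the tray's frame, y ±9.5, top at about 41. I now go behind the handle, leaning back 35°.

Call:
arm_command --series '[[[-0.01,-0.04,-0.02,-0.06,-0.06,-0.15,0.6],[-0.02,-0.08,-0.03,-0.08,-0.08,-0.28,0.6],[-0.03,-0.12,-0.03,-0.12,-0.12,-0.4,0.6],[-0.04,-0.16,-0.03,-0.17,-0.17,-0.53,0.6],[-0.045,-0.2,-0.03,-0.21,-0.21,-0.66,0.6],[-0.05,-0.24,-0.03,-0.25,-0.25,-0.79,0.6],[-0.051,-0.27,-0.02,-0.29,-0.28,-0.92,0.6],[-0.051,-0.2936,-0.01,-0.33,-0.32,-1.05,0.6],[-0.051,-0.2936,0,-0.37,-0.36,-1.18,0.6],[-0.051,-0.2936,0,-0.41,-0.4,-1.31,0.6],[-0.051,-0.2936,0,-0.45,-0.44,-1.43,0.6],[-0.051,-0.2936,0,-0.485,-0.475,-1.537,0.6],[-0.051,-0.2936,0,-0.485,-0.475,-1.537,0.6],[-0.051,-0.2936,0,-0.485,-0.475,-1.537,0.6],[-0.051,-0.2936,0,-0.485,-0.475,-1.537,0.6],[-0.051,-0.2936,0,-0.485,-0.475,-1.537,0.6]]]'

```text
time: 16.2
position: [494.3, -429.8, 159.6]
tool_rot: [-1.555, 2.095, 0.489]
force: [1.1, -0.8, -0.1]
gripper_width: 51.2
gripper_force: 0.0
```

Run:
```python
from h import *
s=state(); print(s['time'],s['position'].round(1),s['qpos'].round(2),s['joint_velocities'].round(2))
tray(('top','scene','wrist'),(566,-191.8,73.2)); rolls(('top','scene','wrist'))
print(lean([520.6,-342.1,27],73.2,35,40)); print(lean([520.6,-342.1,27],73.2,35))
c=eyes.camera('wrist');save(c,'w5')
```

```text
16.2 [ 494.3 -429.8  159.6] [-0.94  0.78  0.34  1.53  0.48 -2.31] [-0.   -0.    0.    0.    0.   -0.01]
tray top 595 [ 565.  -191.9] 73.38 1.24
tray scene 849 [ 566.6 -190.4] 73.17 1.33
tray wrist 1214 [ 565.6 -194.7] 73.0 0.76
top 33 [([581.5, -238.8], [45, 45, 1395]), ([507.4, -223.5], [45, 46, 1404]), ([611.0, -179.2], [45, 43, 1389]), ([534.5, -134.7], [44, 45, 1450])]
scene 33 [([586.2, -238.5], [44, 44, 1191]), ([513.1, -222.6], [41, 44, 1187]), ([616.6, -179.6], [40, 43, 1176]), ([539.6, -134.8], [39, 44, 1054])]
wrist 33 [([581.8, -245.0], [45, 39, 1177]), ([509.4, -229.8], [43, 38, 1135]), ([610.8, -187.0], [42, 36, 1039]), ([534.9, -142.1], [42, 35, 1055])]
(array([ 514. , -364.1,   59.8]), array([7.000e-04, 1.000e-04, 1.209e-01]), array([-0., -0.,  0.]))
(array([ 520.6, -342.1,   27. ]), array([7.000e-04, 1.000e-04, 1.609e-01]), array([-0., -0.,  0.]))
```

View pics/w5.png

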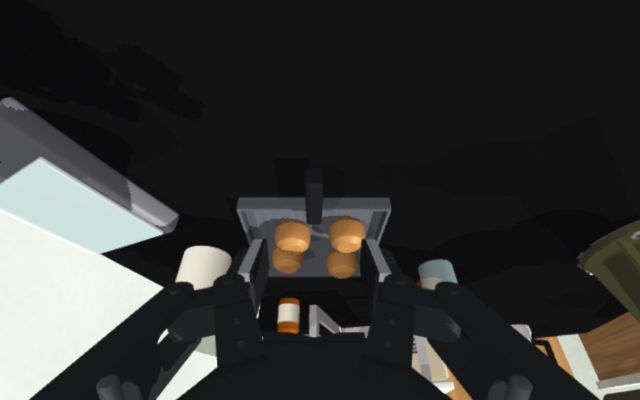

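The wrist view shows the handle at (315,195), midway between the fingers, and the four rolls in four quarters of the tray. I grip it now.

Call:
arm_command --series '[[[0,0,0.04,0,0,0,0.6],[0,0,0.08,0,0,0,0.6],[0,0,0.12,0,0,0,0.6],[0.0005,0,0.14,0,0,0,0.6],[0.0005,0,0.155,0,0,0,0.6],[0.0005,0,0.161,0,0,0,0.6],[0.0005,0,0.161,0,0,0,0.6],[0.0005,0,0.161,0,0,0,0.4],[0.0005,0,0.161,0,0,0,0.25],[0.0005,0,0.161,0,0,0,0.1],[0.0005,0,0.161,0,0,0,0.1],[0.0005,0,0.161,0,0,0,0.1],[0.0005,0,0.161,0,0,0,0.1],[0.0005,0,0.161,0,0,0,0.1]]]'

```text
time: 17.95
position: [521.0, -343.1, 27.6]
tool_rot: [-1.555, 2.094, 0.488]
force: [-1.6, -3.7, 6.2]
gripper_width: 17.2
gripper_force: 59.7
```

Run:
```python
from h import *
s=state(); print(s['time'],s['position'].round(1),s['qpos'].round(2),s['gripper_width'],s['gripper_force'],s['force'].round(1),Rm(s['tool_rot']).round(3).tolist())
tray(('top','scene'),(566,-191.8,73.2))
g=np.array([545.3,79.2]); ga=91.5
# re-measure the grill: low parts (rails, legs) and hood fit
for n in ('top','scene'):
    c=eyes.camera(n); uv,P=cloud(c); m=(abs(P[:,2]-264)<6)&(P[:,1]>0)&(P[:,0]>350)&(P[:,0]<800)
    o,M=frame(g,ga); q=(P[m][:,:2]-o)@M
    print(n,'hood in frame',np.percentile(q,[0.5,99.5],axis=0).round(1))
    e=[(x,np.percentile(q[abs(q[:,1]-x)<10][:,0],1)) for x in (-110,-60,60,110)]; print('front edge',np.round(e,1))
    for x in (20,100,200,290): w=q[abs(q[:,0]-x)<12][:,1]; print(x,np.percentile(w,[.5,99.5]).round(1),end=' ')
    print()
```

```text
17.95 [ 521.  -343.1   27.6] [-0.83  0.78  0.03  1.16  0.52 -2.2 ] 17.179924439487838 59.70649838447571 [-1.6 -3.7  6.2] [[-0.237, -0.957, 0.167], [-0.785, 0.29, 0.548], [-0.573, -0.002, -0.82]]
tray top 597 [ 565.  -191.8] 73.47 1.22
tray scene 865 [ 566.7 -190.5] 73.26 1.36
top hood in frame [[   2.4 -129.2]
 [ 304.3  132.1]]
front edge [[-110.     3.9]
 [ -60.     3.2]
 [  60.     3.2]
 [ 110.     2.9]]
20 [-128.7  131.1] 100 [-129.   131.8] 200 [-129.5  132.9] 290 [-128.3  132.6] 
scene hood in frame [[   2.5 -134.5]
 [ 304.6  126.5]]
front edge [[-110.     3.6]
 [ -60.     2.7]
 [  60.     2.1]
 [ 110.     4.8]]
20 [-134.6  123.1] 100 [-134.6  126.2] 200 [-134.1  126.5] 290 [-134.2  125.9]
```

```bash
cat >> h.py <<'E'
GO,GA=np.array([546.3,78.0]),91.5
def pathrows(T0,T1,n,fing=0.1,z=27.5,L=35,off=(-158,-0.8),hold=2):
    """rows moving the tray from pose T0 to T1 (grill frame x,y mm, yaw deg rel. grill), smooth, turn from the measured pose"""
    s=state(); R0=Rm(s['tool_rot']); p0=s['position']
    go,GM=frame(GO,GA); out=[]
    def tool(T):
        o=go+GM@np.array(T[:2]); _,M=frame(o,GA+T[2]); g=o+M@np.array(off); d=np.radians(GA+T[2]+180); l=np.radians(L)
        zz=-np.array([np.sin(l)*np.cos(d),np.sin(l)*np.sin(d),np.cos(l)]); a=d-np.pi/2; y=np.array([np.cos(a),np.sin(a),0])
        return np.array([*g,z]),np.c_[np.cross(y,zz),y,zz]
    q0,M0=tool(T0); print('start mismatch',(p0-q0).round(1),np.degrees(R.from_matrix(M0.T@R0).magnitude()).round(2))
    for i in range(1,n+1):
        t=i/n; w=min(0.2,0.5); k=(t*t/(2*w) if t<w else t-w/2 if t<1-w else 1-w-(1-t)**2/(2*w))/(1-w)
        q,M=tool(np.array(T0)+k*(np.array(T1)-np.array(T0)))
        out.append([*np.round(R0.T@(q-p0)/1000,4).tolist(),*np.round(R.from_rotvec(R.from_matrix(R0.T@M).as_rotvec()).as_rotvec(),3).tolist(),fing])
    out+= [out[-1]]*hold
    print(str(out))
def tograll(p,yaw=None):
    go,GM=frame(GO,GA); return ((np.array(p)-go)@GM).round(1)
E
python3 - <<'E'
from h import *
t=tograll([565.8,-191.3]); print(t); pathrows([*t,73.3-91.5],[-160,0,0],18)
E
```

```text
[-269.7  -12.4]
start mismatch [-0.1 -0.3  0.1] 0.18
[[-0.001, -0.0, 0.0008, -0.004, -0.001, -0.004, 0.1], [-0.0034, -0.0001, 0.0025, -0.01, -0.001, -0.011, 0.1], [-0.0074, -0.0003, 0.0053, -0.019, -0.001, -0.024, 0.1], [-0.0129, -0.0006, 0.0092, -0.031, -0.001, -0.041, 0.1], [-0.0188, -0.0008, 0.0133, -0.043, -0.001, -0.059, 0.1], [-0.0248, -0.0011, 0.0174, -0.056, -0.001, -0.077, 0.1], [-0.0308, -0.0014, 0.0216, -0.068, -0.001, -0.095, 0.1], [-0.0369, -0.0016, 0.0259, -0.081, -0.001, -0.113, 0.1], [-0.043, -0.0018, 0.0302, -0.094, -0.001, -0.131, 0.1], [-0.0493, -0.002, 0.0345, -0.106, -0.001, -0.149, 0.1], [-0.0555, -0.0022, 0.0389, -0.119, -0.001, -0.167, 0.1], [-0.0619, -0.0024, 0.0433, -0.132, -0.001, -0.185, 0.1], [-0.0683, -0.0026, 0.0478, -0.144, -0.001, -0.204, 0.1], [-0.0747, -0.0027, 0.0523, -0.157, -0.001, -0.222, 0.1], [-0.0809, -0.0029, 0.0566, -0.169, -0.001, -0.239, 0.1], [-0.0855, -0.0029, 0.0598, -0.178, -0.001, -0.251, 0.1], [-0.0882, -0.003, 0.0618, -0.183, -0.001, -0.259, 0.1], [-0.0891, -0.003, 0.0624, -0.185, -0.001, -0.261, 0.1], [-0.0891, -0.003, 0.0624, -0.185, -0.001, -0.261, 0.1], [-0.0891, -0.003, 0.0624, -0.185, -0.001, -0.261, 0.1]]
```

Call:
arm_command --series '[[[-0.001,0,0.0008,-0.004,-0.001,-0.004,0.1],[-0.0034,-0.0001,0.0025,-0.01,-0.001,-0.011,0.1],[-0.0074,-0.0003,0.0053,-0.019,-0.001,-0.024,0.1],[-0.0129,-0.0006,0.0092,-0.031,-0.001,-0.041,0.1],[-0.0188,-0.0008,0.0133,-0.043,-0.001,-0.059,0.1],[-0.0248,-0.0011,0.0174,-0.056,-0.001,-0.077,0.1],[-0.0308,-0.0014,0.0216,-0.068,-0.001,-0.095,0.1],[-0.0369,-0.0016,0.0259,-0.081,-0.001,-0.113,0.1],[-0.043,-0.0018,0.0302,-0.094,-0.001,-0.131,0.1],[-0.0493,-0.002,0.0345,-0.106,-0.001,-0.149,0.1],[-0.0555,-0.0022,0.0389,-0.119,-0.001,-0.167,0.1],[-0.0619,-0.0024,0.0433,-0.132,-0.001,-0.185,0.1],[-0.0683,-0.0026,0.0478,-0.144,-0.001,-0.204,0.1],[-0.0747,-0.0027,0.0523,-0.157,-0.001,-0.222,0.1],[-0.0809,-0.0029,0.0566,-0.169,-0.001,-0.239,0.1],[-0.0855,-0.0029,0.0598,-0.178,-0.001,-0.251,0.1],[-0.0882,-0.003,0.0618,-0.183,-0.001,-0.259,0.1],[-0.0891,-0.003,0.0624,-0.185,-0.001,-0.261,0.1],[-0.0891,-0.003,0.0624,-0.185,-0.001,-0.261,0.1],[-0.0891,-0.003,0.0624,-0.185,-0.001,-0.261,0.1]]]'

```text
time: 20.15
position: [556.5, -240.2, 27.6]
tool_rot: [-1.9, 1.85, 0.596]
force: [0.8, -5.5, 4.0]
gripper_width: 17.2
gripper_force: 59.7
```

Run:
```python
from h import *
s=state(); print(s['time'],s['position'].round(1),s['qpos'].round(2),s['gripper_width'],s['force'].round(1))
p=frame(GO,GA)[0]+frame(GO,GA)[1]@[-160,0]; print('expected',p.round(1))
tray(('top','scene','wrist'),(*p,91.5)); rolls(('top','scene'),33,48,*p)
o,GM=frame(GO,GA)
# rails: inner faces near y=+-109, x 45..., z 15..35
for n in ('scene','top','wrist'):
    c=eyes.camera(n); uv,P=cloud(c); q=(P[:,:2]-o)@GM; m=(P[:,2]>24)&(P[:,2]<36)&(q[:,0]>60)&(q[:,0]<290)&(abs(q[:,1])<150)
    for sg in (1,-1):
        w=q[m&(sg*q[:,1]>80)&(sg*q[:,1]<140)]; print(n,sg,len(w),np.percentile(w[:,1],[2,50,98]).round(1) if len(w) else '')
    w=q[(P[:,2]>10)&(P[:,2]<36)&(abs(q[:,1])<90)&(q[:,0]>270)&(q[:,0]<330)]; print('stop',len(w),np.percentile(w[:,0],[2,50,98]).round(1) if len(w) else '')
c=eyes.camera('wrist'); save(c,'w6')
```

```text
20.15 [ 556.5 -240.2   27.6] [-0.64  0.8   0.07  1.24  0.47 -2.34] 17.232027269553225 [ 0.8 -5.5  4. ]
expected [550.5 -81.9]
tray top 579 [550.7 -82.4] 91.29 1.17
tray scene 902 [552.5 -81.1] 91.37 1.36
tray wrist 705 [551.7 -85.5] 91.41 0.64
top 33 [([506.0, -129.4], [44, 44, 1431]), ([580.8, -122.3], [42, 42, 1300]), ([591.4, -58.1], [43, 42, 1363]), ([503.6, -40.1], [44, 44, 1389])]
scene 33 [([511.6, -129.4], [42, 43, 1182]), ([586.4, -122.2], [41, 43, 1120]), ([596.0, -56.6], [40, 44, 1224]), ([509.4, -38.8], [38, 43, 1090])]
scene 1 66 [106.2 110.6 117.9]
scene -1 459 [-125.1 -115.  -107.3]
stop 468 [298.4 301.7 312.5]
top 1 0 
top -1 0 
stop 0 
wrist 1 0 
wrist -1 0 
stop 0
```

View pics/w6.png

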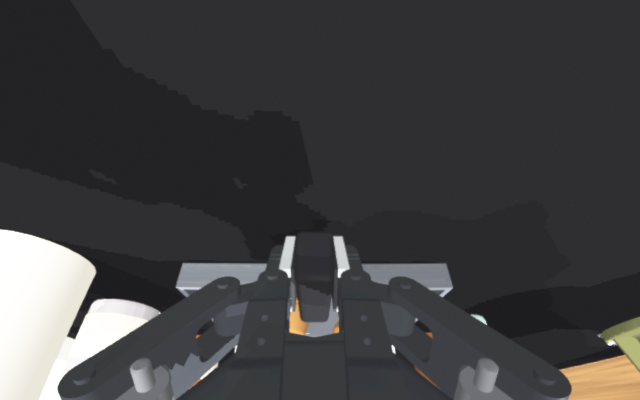

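The wrist view shows the hand holding the handle at (315,270) with the tray's rear wall square behind it. The tray stands straight and centred to about 2 mm at x≈−160 in the grill's frame. Next comes the straight slide in.

Run:
```python
from h import *
pathrows([-160,-1,-0.1],[-20,0,0],18,off=(-158,-0.8+0.0))
```

```text
start mismatch [ 0.3 -0.4  0.1] 0.13
[[-0.0014, 0.0003, 0.0011, -0.001, -0.001, 0.002, 0.1], [-0.0047, 0.0003, 0.0034, -0.001, -0.001, 0.002, 0.1], [-0.0102, 0.0004, 0.0073, -0.001, -0.001, 0.002, 0.1], [-0.0178, 0.0004, 0.0126, -0.001, -0.001, 0.002, 0.1], [-0.0258, 0.0005, 0.0181, -0.001, -0.001, 0.002, 0.1], [-0.0337, 0.0005, 0.0237, -0.001, -0.001, 0.002, 0.1], [-0.0417, 0.0006, 0.0293, -0.001, -0.001, 0.001, 0.1], [-0.0497, 0.0006, 0.0348, -0.001, -0.001, 0.001, 0.1], [-0.0576, 0.0007, 0.0404, -0.001, -0.001, 0.001, 0.1], [-0.0656, 0.0007, 0.046, -0.001, -0.001, 0.001, 0.1], [-0.0736, 0.0008, 0.0515, -0.001, -0.001, 0.001, 0.1], [-0.0816, 0.0008, 0.0571, -0.001, -0.001, 0.001, 0.1], [-0.0895, 0.0009, 0.0627, -0.001, -0.001, 0.001, 0.1], [-0.0975, 0.001, 0.0683, -0.001, -0.001, 0.001, 0.1], [-0.1051, 0.001, 0.0735, -0.001, -0.001, 0.001, 0.1], [-0.1106, 0.001, 0.0774, -0.002, -0.001, 0.001, 0.1], [-0.1139, 0.0011, 0.0797, -0.002, -0.001, 0.001, 0.1], [-0.115, 0.0011, 0.0805, -0.002, -0.001, 0.001, 0.1], [-0.115, 0.0011, 0.0805, -0.002, -0.001, 0.001, 0.1], [-0.115, 0.0011, 0.0805, -0.002, -0.001, 0.001, 0.1]]
```

Call:
arm_command --series '[[[-0.0014,0.0003,0.0011,0,0,0.001,0.1],[-0.0047,0.0003,0.0034,0,0,0.001,0.1],[-0.0102,0.0004,0.0073,0,0,0.001,0.1],[-0.0178,0.0004,0.0126,0,0,0.001,0.1],[-0.0258,0.0005,0.0181,0,0,0.001,0.1],[-0.0337,0.0005,0.0237,0,0,0.001,0.1],[-0.0417,0.0006,0.0293,0,0,0.001,0.1],[-0.0497,0.0006,0.0348,0,0,0.001,0.1],[-0.0576,0.0007,0.0404,0,0,0.001,0.1],[-0.0656,0.0007,0.046,0,0,0.001,0.1],[-0.0736,0.0008,0.0515,0,0,0.001,0.1],[-0.0816,0.0008,0.0571,0,0,0.001,0.1],[-0.0895,0.0009,0.0627,0,0,0.001,0.1],[-0.0975,0.001,0.0683,0,0,0.001,0.1],[-0.1051,0.001,0.0735,0,0,0.001,0.1],[-0.1106,0.001,0.0774,0,0,0.001,0.1],[-0.1139,0.0011,0.0797,0,0,0.001,0.1],[-0.115,0.0011,0.0805,0,0,0.001,0.1],[-0.115,0.0011,0.0805,0,0,0.001,0.1],[-0.115,0.0011,0.0805,0,0,0.001,0.1]]]'

```text
time: 22.6
position: [551.3, -99.5, 27.6]
tool_rot: [-1.899, 1.851, 0.598]
force: [0.8, -5.7, 4.2]
gripper_width: 17.3
gripper_force: 59.7
```

Run:
```python
from h import *
s=state(); print(s['time'],s['position'].round(1),s['qpos'].round(2),s['force'].round(1))
o,GM=frame(GO,GA); p=o+GM@[-20,0]; tray(('scene','wrist'),(*p,91.5)); print(p)
save(eyes.camera('scene'),'s7')
pathrows([-20,0,0],[130,0,0],18)
```

```text
22.6 [551.3 -99.5  27.6] [-0.46  0.66 -0.21  1.02  0.53 -2.15] [ 0.8 -5.7  4.2]
tray scene 744 [547.   59.4] 91.52 1.35
tray wrist 708 [546.5  55.3] 91.39 0.68
[546.82353897  58.0068535 ]
start mismatch [-0.5  0.4  0.1] 0.05
[[-0.0008, -0.0005, 0.0006, -0.001, 0.0, -0.001, 0.1], [-0.0044, -0.0005, 0.0031, -0.001, 0.0, -0.001, 0.1], [-0.0103, -0.0005, 0.0073, -0.001, 0.0, -0.001, 0.1], [-0.0184, -0.0005, 0.013, -0.001, 0.0, -0.001, 0.1], [-0.0269, -0.0004, 0.0189, -0.001, 0.0, -0.001, 0.1], [-0.0355, -0.0004, 0.0249, -0.001, 0.0, -0.001, 0.1], [-0.044, -0.0004, 0.0309, -0.001, 0.0, -0.001, 0.1], [-0.0525, -0.0004, 0.0369, -0.001, 0.0, -0.001, 0.1], [-0.0611, -0.0004, 0.0428, -0.001, 0.0, -0.001, 0.1], [-0.0696, -0.0004, 0.0488, -0.001, 0.0, -0.001, 0.1], [-0.0781, -0.0004, 0.0548, -0.001, 0.0, -0.001, 0.1], [-0.0867, -0.0004, 0.0608, -0.001, 0.0, -0.001, 0.1], [-0.0952, -0.0004, 0.0667, -0.001, 0.0, -0.001, 0.1], [-0.1037, -0.0004, 0.0727, -0.001, 0.0, -0.001, 0.1], [-0.1118, -0.0004, 0.0784, -0.001, 0.0, -0.001, 0.1], [-0.1178, -0.0004, 0.0825, -0.001, 0.0, -0.001, 0.1], [-0.1213, -0.0004, 0.085, -0.001, 0.0, -0.001, 0.1], [-0.1225, -0.0004, 0.0858, -0.001, 0.0, -0.001, 0.1], [-0.1225, -0.0004, 0.0858, -0.001, 0.0, -0.001, 0.1], [-0.1225, -0.0004, 0.0858, -0.001, 0.0, -0.001, 0.1]]
```

View pics/s7.png

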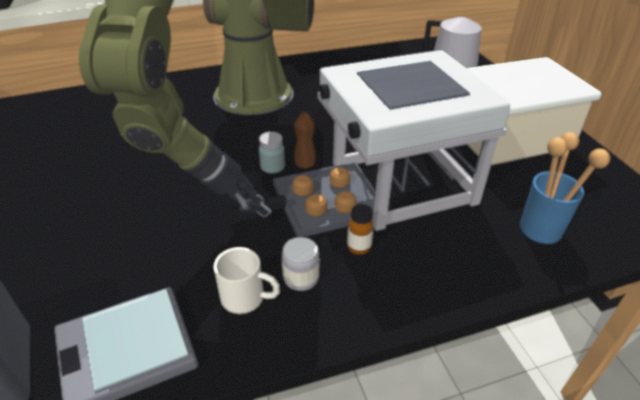

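The scene view shows the tray entering straight between the legs, with mill and spice jar clear and the rolls in their quarters at (303,186), (340,177), (316,205) and (345,202).

Call:
arm_command --series '[[[-0.0008,-0.0005,0.0006,0,0,0,0.1],[-0.0044,-0.0005,0.0031,0,0,0,0.1],[-0.0103,-0.0005,0.0073,0,0,0,0.1],[-0.0184,-0.0005,0.013,0,0,0,0.1],[-0.0269,-0.0004,0.0189,0,0,0,0.1],[-0.0355,-0.0004,0.0249,0,0,0,0.1],[-0.044,-0.0004,0.0309,0,0,0,0.1],[-0.0525,-0.0004,0.0369,0,0,0,0.1],[-0.0611,-0.0004,0.0428,0,0,0,0.1],[-0.0696,-0.0004,0.0488,0,0,0,0.1],[-0.0781,-0.0004,0.0548,0,0,0,0.1],[-0.0867,-0.0004,0.0608,0,0,0,0.1],[-0.0952,-0.0004,0.0667,0,0,0,0.1],[-0.1037,-0.0004,0.0727,0,0,0,0.1],[-0.1118,-0.0004,0.0784,0,0,0,0.1],[-0.1178,-0.0004,0.0825,0,0,0,0.1],[-0.1213,-0.0004,0.085,0,0,0,0.1],[-0.1225,-0.0004,0.0858,0,0,0,0.1],[-0.1225,-0.0004,0.0858,0,0,0,0.1],[-0.1225,-0.0004,0.0858,0,0,0,0.1]]]'

```text
time: 24.75
position: [547.6, 50.6, 27.6]
tool_rot: [-1.899, 1.851, 0.6]
force: [1.6, -6.1, 5.1]
gripper_width: 17.5
gripper_force: 59.6
```

Run:
```python
from h import *
s=state(); print(s['time'],s['position'].round(1),s['qpos'].round(2),s['force'].round(1),s['gripper_width'])
o,GM=frame(GO,GA); p=o+GM@[130,0]; print(p); tray(('scene','wrist'),(*p,91.5))
c=eyes.camera('scene'); uv,P=cloud(c); q=(P[:,:2]-o)@GM
w=q[(P[:,2]>18)&(P[:,2]<33)&(abs(q[:,1])<90)&(q[:,0]>270)&(q[:,0]<330)]; print('stop',len(w),np.percentile(w[:,0],[2,50,98]).round(1) if len(w) else '')
w=q[(P[:,2]>12)&(P[:,2]<22)&(abs(q[:,1])<90)&(q[:,0]>200)&(q[:,0]<270)]; print('lead',len(w),np.percentile(w[:,0],[2,50,98]).round(1) if len(w) else '')
for d in spotter.landmark_of('scene','grill_stop')[:1]: print(d['score'],tograll(plane(c,d['uv'],0)[0,:2]))
pathrows([130,0,0],[187,0,0],14)
```

```text
24.75 [547.6  50.6  27.6] [-0.23  0.55 -0.4   0.8   0.59 -1.88] [ 1.6 -6.1  5.1] 17.493273928251092
[542.89699672 207.95545225]
tray scene 774 [542.7 208.4] 91.47 2.83
tray wrist 1455 [542.5 205.3] 91.4 14.47
stop 332 [298.6 302.  313.4]
lead 168 [230.  233.1 237.5]
0.58 [304.6   7.3]
start mismatch [-0.2  0.5  0.1] 0.07
[[-0.0003, -0.0002, 0.0003, 0.0, 0.001, -0.001, 0.1], [-0.0025, -0.0002, 0.0019, 0.0, 0.001, -0.001, 0.1], [-0.0062, -0.0002, 0.0045, 0.0, 0.001, -0.001, 0.1], [-0.0104, -0.0002, 0.0074, 0.0, 0.001, -0.001, 0.1], [-0.0146, -0.0002, 0.0103, 0.0, 0.001, -0.001, 0.1], [-0.0187, -0.0002, 0.0132, 0.0, 0.001, -0.001, 0.1], [-0.0229, -0.0002, 0.0161, 0.0, 0.001, -0.001, 0.1], [-0.0271, -0.0002, 0.0191, 0.0, 0.001, -0.001, 0.1], [-0.0312, -0.0002, 0.022, 0.0, 0.001, -0.001, 0.1], [-0.0354, -0.0002, 0.0249, 0.0, 0.001, -0.001, 0.1], [-0.0395, -0.0002, 0.0278, 0.0, 0.001, -0.001, 0.1], [-0.0432, -0.0002, 0.0304, 0.0, 0.001, -0.001, 0.1], [-0.0455, -0.0002, 0.032, 0.0, 0.001, -0.001, 0.1], [-0.0462, -0.0002, 0.0325, 0.0, 0.001, -0.001, 0.1], [-0.0462, -0.0002, 0.0325, 0.0, 0.001, -0.001, 0.1], [-0.0462, -0.0002, 0.0325, 0.0, 0.001, -0.001, 0.1]]
```

Call:
arm_command --series '[[[-0.0003,-0.0002,0.0003,0,0,0,0.1],[-0.0025,-0.0002,0.0019,0,0,0,0.1],[-0.0062,-0.0002,0.0045,0,0,0,0.1],[-0.0104,-0.0002,0.0074,0,0,0,0.1],[-0.0146,-0.0002,0.0103,0,0,0,0.1],[-0.0187,-0.0002,0.0132,0,0,0,0.1],[-0.0229,-0.0002,0.0161,0,0,0,0.1],[-0.0271,-0.0002,0.0191,0,0,0,0.1],[-0.0312,-0.0002,0.022,0,0,0,0.1],[-0.0354,-0.0002,0.0249,0,0,0,0.1],[-0.0395,-0.0002,0.0278,0,0,0,0.1],[-0.0432,-0.0002,0.0304,0,0,0,0.1],[-0.0455,-0.0002,0.032,0,0,0,0.1],[-0.0462,-0.0002,0.0325,0,0,0,0.1],[-0.0462,-0.0002,0.0325,0,0,0,0.1],[-0.0462,-0.0002,0.0325,0,0,0,0.1]]]'

```text
time: 26.55
position: [546.4, 106.8, 27.6]
tool_rot: [-1.898, 1.851, 0.6]
force: [-0.2, -5.3, 5.2]
gripper_width: 17.0
gripper_force: 60.0
```

```bash
cat >> h.py <<'E'
def final():
    s=state(); print(s['time'],s['position'].round(1),s['qpos'].round(2),s['force'].round(1),s['gripper_width'])
    o,GM=frame(GO,GA); p=o+GM@[187,0]; tray(('scene',),(*p,91.5))
    c=eyes.camera('scene'); uv,P=cloud(c); q=(P[:,:2]-o)@GM; z=P[:,2]; px=c['pixels'][uv[:,1],uv[:,0]].astype(int)
    m=(abs(q[:,1])<85)&(q[:,0]>270)&(q[:,0]<330)
    for nm,lo,hi in (('stop',24,33),('lead',13,21)):
        w=q[m&(z>lo)&(z<hi)]; print(nm,len(w),np.percentile(w[:,0],[2,25,50,98]).round(1) if len(w) else '')
    for side in (1,-1):
        w=q[(z>13)&(z<21)&(side*q[:,1]>80)&(side*q[:,1]<103)&(q[:,0]>90)&(q[:,0]<290)]; print('tray side',side,len(w),np.percentile(w[:,1],[5,50,95]).round(1) if len(w) else '')
    T=(px[:,0]>px[:,2]*1.5)&(px[:,0]>40)&(z>30)&(z<48)&(abs(q[:,1])<95)&(q[:,0]>60)&(q[:,0]<300)
    g=np.zeros((300,300),np.uint8); ij=np.round(q[T]+[0,150]).astype(int); g[ij[:,1],ij[:,0]]=255
    g=cv2.morphologyEx(g,cv2.MORPH_CLOSE,np.ones((5,5))); nn,l,st,ce=cv2.connectedComponentsWithStats(g)
    print('rolls in grill frame',[(np.round(ce[i]-[0,150],1).tolist(),st[i].tolist()[2:]) for i in range(1,nn) if st[i][4]>40])
E
python3 - <<'E'
from h import *
final()
E
```

```text
26.55 [546.4 106.8  27.6] [-0.13  0.52 -0.45  0.71  0.6  -1.76] [-0.2 -5.3  5.2] 17.02440142165468
tray scene 823 [541.7 265.8] 91.39 8.55
stop 244 [297.9 301.  303.3 312.7]
lead 241 [287.5 290.1 293.2 303.3]
tray side 1 21 [88.7 92.1 96.8]
tray side -1 148 [-95.1 -92.5 -88.9]
rolls in grill frame [([210.2, -48.3], [44, 38, 798]), ([156.1, -43.3], [19, 20, 161]), ([137.3, -30.9], [31, 31, 277]), ([229.7, 35.2], [44, 31, 694]), ([118.8, 44.7], [9, 17, 55])]
```

Call:
arm_command --series '[[[-0.0008,0,0.0006,0,0,0,0.1],[-0.0016,0,0.0011,0,0,0,0.1],[-0.0025,0,0.0017,0,0,0,0.1],[-0.0025,0,0.0017,0,0,0,0.1],[-0.0025,0,0.0017,0,0,0,0.1],[-0.0025,0,0.0017,0,0,0,0.25],[-0.0025,0,0.0017,0,0,0,0.35],[-0.0025,0,0.0017,0,0,0,0.45],[-0.0025,0,0.0017,0,0,0,0.45],[-0.0025,0,0.0017,0,0,0,0.45]]]'

```text
time: 27.65
position: [545.1, 110.8, 27.0]
tool_rot: [-1.899, 1.851, 0.603]
force: [0.1, 0.3, 0.3]
gripper_width: 38.1
gripper_force: 0.0
```

Run:
```python
from h import *
final()
```

```text
27.65 [545.1 110.8  27. ] [-0.12  0.52 -0.46  0.7   0.6  -1.75] [0.1 0.3 0.3] 38.10207259680703
tray scene 814 [541.8 268.5] 91.35 4.73
stop 251 [298.4 301.  303.3 312.8]
lead 246 [290.3 292.4 294.8 303.1]
tray side 1 22 [88.6 92.  96.7]
tray side -1 150 [-95.5 -92.7 -89.5]
rolls in grill frame [([216.1, -47.1], [33, 42, 807]), ([193.6, -46.9], [10, 24, 79]), ([158.2, -42.0], [20, 24, 221]), ([128.7, -34.3], [6, 20, 82]), ([143.5, -27.9], [17, 25, 185]), ([230.8, 35.1], [44, 33, 763])]
```

Call:
arm_command --series '[[[0,0,-0.01,0,0,0,0.45],[0,0,-0.03,0,0,0,0.45],[0,0,-0.06,0,0,0,0.45],[0,0,-0.1,0,0,0,0.45],[0,0,-0.14,0,0,0,0.45],[0,0,-0.18,0,0,0,0.45],[0,0,-0.2,0,0,0,0.45],[0.05,0,-0.22,0,0,0,0.45],[0.1,0,-0.22,0,0,0,0.45],[0.12,0,-0.22,0,0,0,0.45],[0.12,0,-0.22,0,0,0,0.45],[0.12,0,-0.22,0,0,0,0.45]]]'

```text
time: 28.95
position: [551.3, -114.2, 138.5]
tool_rot: [-1.896, 1.852, 0.603]
force: [0.4, 0.3, 0.5]
gripper_width: 38.4
gripper_force: 0.0
```

Run:
```python
from h import *
final()
for cam in ('scene','wrist','top'):
    c=eyes.camera(cam)
    for t,z in (('tray',0),('tray_grip',27),('roll0',4)):
        for d in spotter.landmark_of(cam,t)[:4]:
            if d['score']>.3: print(cam,t,round(d['score'],2),tograll(plane(c,d['uv'],z)[0,:2]))
    for t in ('mill','spice','mug','can','jam'):
        for d in spotter.landmark_of(cam,t)[:1]: print(cam,t,round(d['score'],2),plane(c,d['uv'],0)[0].round())
```

```text
28.95 [ 551.3 -114.2  138.5] [-0.49  0.56 -0.09  1.25  0.53 -2.17] [0.4 0.3 0.5] 38.44409563911844
tray scene 817 [541.6 268.5] 91.32 5.05
stop 240 [298.6 301.1 302.8 313. ]
lead 248 [290.4 292.4 294.6 303. ]
tray side 1 21 [89.6 92.7 95.7]
tray side -1 149 [-95.2 -92.8 -89.7]
rolls in grill frame [([213.8, -47.0], [47, 40, 895]), ([157.6, -43.7], [21, 23, 214]), ([128.6, -35.8], [11, 24, 114]), ([144.2, -26.6], [17, 27, 230]), ([231.4, 35.2], [46, 32, 763])]
scene tray 0.91 [196.5   5. ]
scene tray_grip 0.79 [45.1  2. ]
scene roll0 0.66 [228.8  44.7]
scene roll0 0.65 [217.7 -36.3]
scene roll0 0.53 [152.9 -27.7]
scene roll0 0.53 [147.3  51. ]
scene mill 0.75 [403.  53.   0.]
scene mug 0.81 [ 753. -184.    0.]
scene can 0.78 [747. -65.   0.]
scene jam 0.57 [357. -30.   0.]
wrist tray 0.77 [182.8   0.7]
wrist tray_grip 0.9 [30.2  1.2]
wrist roll0 0.8 [222.7  49.2]
wrist roll0 0.79 [129.2  46.4]
wrist roll0 0.67 [142.5 -29.3]
wrist roll0 0.52 [223.6 -46.9]
wrist mill 0.77 [394.  44.   0.]
wrist spice 0.58 [707.  69.   0.]
wrist mug 0.41 [542. 388.   0.]
wrist can 0.68 [575. 224.   0.]
wrist jam 0.97 [379. -32.   0.]
top mill 0.63 [387.  48.   0.]
top spice 0.64 [704.  78.   0.]
top mug 0.61 [ 757. -187.    0.]
top can 0.91 [757. -62.   0.]
```

```bash
python3 -c "
from h import *
print(ctrl.hand_in())"
```

```text
the job is handed in; nothing more can be done
None
```

I spread the rolls into one layer with one in each quarter, slid the tray in straight to about 4 mm short of the back stop, and handed the job in at about 30 s. The cameras show the tray at about x = 189 mm and under 0.5° off straight, and the rolls about 65 mm or more apart between centres. The bystanders read in place, and the hand is clear. The hand-in gave no verdict.

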